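# Put the pottery tools back in their rests and the stamps in their box

### The job

Tidy up after class: lay the slim loop tool in the narrow dowel rest and the thick stub tool in the wide one, each down on both bars between the dowels with the middle of its handle centred on the rest (either way round), and stand the two wooden stamps upright in the divided box, one in each cell. Leave the wooden rib and the round cutter where they are.

Things in the scene. Friction and masses are not known exactly. Their poses are not given: they have to be found in the camera images.
- loop_tool: Loop trimming tool lying flat: slim wooden handle, wire loop at the -y end, 180 mm long along y, handle 12 mm wide, 13 mm high, 30 g. Origin: middle of the whole length, at the underside; z up. The handle that carries and balances it spans y = -40 to +90 mm; its middle, to grip and to centre on the rest, is y = +25 mm.
- red_tool: Stub tool lying flat: short thick round bar, dark grey with a red cap at the -y end, 88 mm long along y, 19 mm diameter, 40 g. Origin: mid-length on its skin (at the bottom at the start; it may roll).
- red_middle (a point): Middle of the stub tool, on its axis, 9.5 mm above the table at the start; y along the tool. Grip it here and centre this on the rest.
- stamp_a: Carved hand stamp of reddish-brown wood: upright block 26 x 26 mm, 52 mm high, with a small dark disc on top, 28 g. Origin: centre of its underside, z up.
- stamp_b: Carved hand stamp of paler wood, otherwise like the other: 26 x 26 x 52 mm, upright, 28 g. Origin: centre of its underside, z up.
- narrow_rest: Narrow wooden tool rest, the longer one, fixed: board 114 x 56 x 10 mm; two cross bars 12 mm thick at x = -45 and +45 mm, tops 22 mm above the table; on each bar two 8 mm dowels, tops at 40 mm, 18 mm apart inside (y = -13, +13 mm). Origin: centre of underside; the tool lies along x. Between the bars: 78 mm for fingers, open to both sides, board top at 10 mm.
- wide_rest: Wide wooden tool rest, the shorter one, fixed: board 80 x 56 x 10 mm; two cross bars 12 mm thick at x = -28 and +28 mm, tops 22 mm above the table; on each bar two 8 mm dowels, tops at 40 mm, 27 mm apart inside (y = -17.5, +17.5 mm). Origin: centre of underside; the tool lies along x. Between the bars: 44 mm for fingers, open to both sides, board top at 10 mm.
- stamp_box: Open plywood box, fixed, 92 (x) x 48 (y) mm, 34 mm high, parted into two cells by a 5 mm wall across x = 0, as high as the rim. Each cell is 38.5 x 38 mm inside, centred at x = -21.75 or +21.75 mm, y = 0; walls 5 mm, floor 5 mm above the table. Origin: centre of its underside.
- rib_wood: Bystander: flat kidney-shaped wooden rib, 48 x 96 x 8 mm, lying on the table. Origin: centre of its underside. Leave alone.
- round_cutter: Bystander: round metal cutter ring, 72 mm diameter, 28 mm high. Origin: centre of its underside. Leave alone.
There are look-alikes about, which are no part of the job. Leave any yellow look-alike of the wide_rest alone.

How it is judged:
By the outcome, as a careful person would: the job done as asked, in the order asked, and still so for the second after the job is handed in, with the robot touching nothing.
It also fails if it takes over 115 s, if anything falls off the work surface, if the arm or the gripper's body presses on something with over 40 N, if the wrist force passes 120 N, or if a joint passes its speed limit or range.

### The arm

A 7-joint arm with a two-finger parallel gripper is mounted at the origin on a cart in front of the work surface, level with it; the furniture and walls round the work are solid. World frame = base frame: x ahead of the robot, y to its left, z up, the work surface at z = 0. Lengths are in m, angles in rad, forces in N, time in s.
With the tool pointing down it reaches from about 0.4 to 0.9 m from the base axis. Payload 5.6 kg.
Tool frame: the origin (TCP) lies on the centre line of the jaws, within the pads' length; the fingertips stand 19 mm ahead of it and the grasp point (between the pads) is the TCP; z points along the fingers, y is the line along which they close (so a half turn about z gives the same grasp; the last joint's range is limited). The gripper opens to 92 mm and grips with 3 to 60 N. Pads are 20 mm wide; open, the fingers measure 128 mm over their backs; the gripper's body (75 mm by 189 mm) begins 69 mm behind the grasp point.
Start: joints at [-1.345, 0.468, -0.012, 1.603, 0.006, 1.071, -0.056], TCP at [0.173, 0.627, 0.234] pointing down, gripper open.
Joint ranges: [-2.53, 2.53], [-0.31, 2.02], [-1.57, 1.55], [0.28, 2.44], [-1.29, 4.43], [0.15, 1.84], [-2.92, 2.92]. Speed limits (rad/s): [2.57, 2.57, 3.14, 3.14, 3.14, 3.14, 3.14].

### API

Orientations are given as a unit quaternion [x, y, z, w].
In Python, from plant import robot gives the robot as it stands.
- The arm moves only by the tool arm_command, never from a script. Its argument "series" is a list that holds one entry, the list of rows, each a list of 5 numbers: the opening, from 0 (shut) to 1 (fully open), then the shift along the tool's x, y, z each as a share of 0.025 m, from -1 to 1, then the turn about the tool's z as a share of 0.12 rad, from -1 to 1. In form: [[[claw, x, y, z, twist], ...]]. A call has 1 to 12 rows; each row shifts and turns the commanded pose from where the row before left it, along the tool's axes as they then stand; what a row does not reach is not made up. A row lasts 1/12 s, in which the tool goes at most 41.7 mm and 7.16 degrees, less where a joint would pass 70% of its speed; a pose out of reach is approached as far as the arm can. A call with a number of a shift or a turn outside -1 to 1 is refused whole. A call with a gripper value outside its range is refused whole. The fingers move at their own pace and stop on an object; "grip_force" is the grip in N (left out, the last holds). Time passes only in rows, so rows that do not move let the fingers close. It gives the time, the measured TCP pose, the force, the opening and the grip force at its end, in the units of the state.
- robot.observe(): the state, without advancing time (a new reading comes with each control period).
- robot.camera(name): name is "scene" or "top" or "wrist"; returns (picture, depth): 480x640x3 uint8, blue, green, red; 480x640 float32, m along the optical axis (not along the pixel's ray), 0 where there is no reading.
- robot.get_calibration(name): a dict with "fovy" (degrees; the focal length in pixels is half the picture's height over the tangent of half this angle, whatever the lens; pixels are square), "cx", "cy" (the principal point, pixels), "distortion" ([k1, k2, p1, p2, k3] as OpenCV has them; the pictures are not rectified), "xyz" and "rotation" of the camera in the world. Camera axes: x right, y down, z forward; pixel columns grow to the right and rows downward; lengths in m; the calibration is good to about 2 mm. A picture is of the moment at which its call begins: read the wrist's pose just before it. get_calibration takes no time and is no camera call; for the wrist camera it gives the pose at the moment of the call.
- robot.close_job(): hands the job in; it is judged then, once.
Trained networks look in the newest picture that a camera, given by its name, has taken for a name from the list of things; names that differ only in an ending like _2 or _b are one class to them, and where a whole thing is asked for, a point or a joint stands for the part that bears it (a point fixed in the world has none). Each returns a list of dicts, best first, with "confidence" (0 to 1); they miss things now and then, are a little off and sometimes report something else, mostly with a low value. They report only what shows in the picture. A call takes as long as a camera call. They do not tell look-alikes from the thing itself.
- robot.recognise(target, camera): "centre" ([column, row] in pixels, amid what is visible of it).
The state is a dict: "time": time; "q": joint angles; "joint_velocities": joint speeds; "effort": joint torques, N m; "tcp_pos": TCP position; "tcp_rot": TCP orientation; "ft_force": force on the tool from outside, world axes, zero at the start; "wrist_torque": the same for the moment, N m; "grip_width": finger opening in m; "finger_force": force on a finger pad.
Only numpy, scipy, OpenCV 4.12 (cv2) and the standard library are available. Lean on these libraries where they do the work, as an engineer would, in place of code of your own. Each camera call takes 0.05 s, during which the arm holds its last target. There are 200 camera calls.

## Working session

There is one attempt and no reset: what is moved stays moved. The work goes in short steps, Python scripts to look and compute and a tool call to move; the robot and the scene stay as the last step left them, time stands still between calls to the robot, and variables do not carry over. Pictures are saved under pics/ and viewed, at most 14 in all, crops included, and the job is handed in when it is done.

Besides the shell and the picture viewer there is one more tool, called after ">>>" as name(argument=value, ...) on one line, values as JSON. arm_command: Moves the arm, as the interface text tells. Its arguments: {"type":"object","properties":{"series":{"type":"array","items":{"type":"array","items":{"type":"array","items":{"type":"number","minimum":-1,"maximum":1}}}},"grip_force":{"type":"number"}},"required":["series"]}

```bash
mkdir -p pics; ls; python3 - <<'E'
from plant import robot
import cv2,numpy as np
np.set_printoptions(precision=4,suppress=True)
s=robot.observe();print(s['time'],s['tcp_pos'],s['tcp_rot'],s['grip_width'])
for n in("scene","top"):
    p,d=robot.camera(n);cv2.imwrite(f"pics/{n}0.png",p);np.save(f"pics/{n}0.npy",d);c=robot.get_calibration(n);print(n,c)
    for t in["loop_tool","red_tool","stamp_a","narrow_rest","wide_rest","stamp_box","rib_wood","round_cutter"]:
        print(t,[(np.round(r['centre']),round(r['confidence'],2)) for r in robot.recognise(t,n)])
E
```

```text
pics
0.0 [0.1725 0.6261 0.2326] [ 0.134   0.991  -0.0009 -0.0001] 0.0918207090435206
scene {'fovy': 52.69021318611313, 'cx': 322.83382502577825, 'cy': 240.0365424899753, 'distortion': array([-0.0674,  0.    ,  0.    ,  0.    ,  0.    ]), 'xyz': array([ 0.1034, -0.6139,  0.7346]), 'rotation': array([ 0.8719, -0.2341,  0.1169, -0.414 ])}
loop_tool [(array([265., 200.]), 0.51)]
red_tool [(array([441., 384.]), 0.55)]
stamp_a [(array([334., 233.]), 0.64), (array([363., 262.]), 0.56)]
narrow_rest [(array([426., 336.]), 0.86)]
wide_rest [(array([291., 216.]), 0.95), (array([224., 182.]), 0.94), (array([352., 200.]), 0.75)]
stamp_box [(array([394., 293.]), 0.65)]
rib_wood [(array([246., 242.]), 0.64)]
round_cutter [(array([220., 213.]), 0.82)]
top {'fovy': 42.20690806895324, 'cx': 306.7597627886785, 'cy': 237.5333502270078, 'distortion': array([-0.0363,  0.    ,  0.    ,  0.    ,  0.    ]), 'xyz': array([0.2052, 0.0982, 1.7812]), 'rotation': array([ 0.7091, -0.6985,  0.0681, -0.0683])}
loop_tool [(array([209., 250.]), 0.61)]
red_tool [(array([443., 245.]), 0.62)]
stamp_a [(array([328., 218.]), 0.58), (array([287., 223.]), 0.54)]
narrow_rest [(array([406., 224.]), 0.87)]
wide_rest [(array([253., 188.]), 0.9), (array([160., 273.]), 0.73), (array([246., 237.]), 0.72)]
stamp_box [(array([367., 221.]), 0.98)]
rib_wood [(array([259., 287.]), 0.79)]
round_cutter [(array([202., 284.]), 0.61), (array([441., 246.]), 0.23)]
```

View pics/scene0.png

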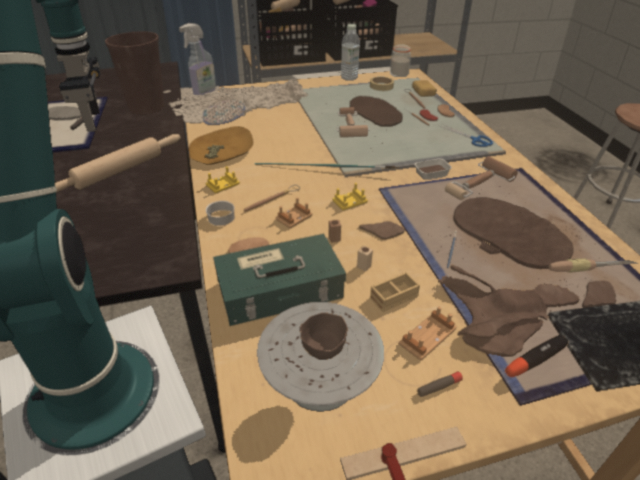

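View pics/top0.png

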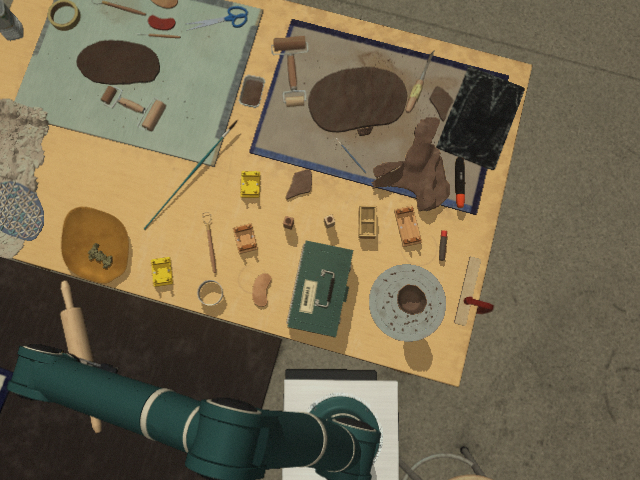

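Scene view: loop tool (270,199), terracotta wide rest (294,214), two yellow look-alikes (222,182) and (349,198), stamps at (334,232) reddish and (364,258) paler, box (395,291), narrow rest (428,333), stub tool with red cap (441,384). There is also a longer red/black tool at (538,356) on the mat; it is too big to be the stub tool. The green toolbox (280,275) is an obstacle. The top view agrees: loop (209,243), wide rest (246,238), stamps (288,223) and (329,221), box (368,222), narrow rest (406,226), stub (443,246).

```bash
cat > h.py <<'E'
from plant import robot
import cv2,numpy as np
from scipy.spatial.transform import Rotation as R
np.set_printoptions(precision=4,suppress=True)
def K(c):
    f=240/np.tan(np.radians(c['fovy']/2));return np.array([[f,0,c['cx']],[0,f,c['cy']],[0,0,1]])
def rot(c):
    r=np.array(c['rotation']);return R.from_quat(r).as_matrix() if r.size==4 else r
def ray(c,uv):
    p=cv2.undistortPoints(np.array(uv,float).reshape(-1,1,2),K(c),np.array(c['distortion'])).reshape(-1,2)
    return np.c_[p,np.ones(len(p))]@rot(c).T
def onz(c,uv,z):
    d=ray(c,uv);return c['xyz']+d*((z-c['xyz'][2])/d[:,2])[:,None]
def cloud(c,d):
    v,u=np.mgrid[0:480,0:640];return (ray(c,np.c_[u.ravel(),v.ravel()])*d.reshape(-1,1)+c['xyz']).reshape(480,640,3)
def tri(c1,u1,c2,u2):
    d1,d2=ray(c1,u1)[0],ray(c2,u2)[0];A=np.c_[d1,-d2];t=np.linalg.lstsq(A,c2['xyz']-c1['xyz'],rcond=None)[0]
    a,b=c1['xyz']+t[0]*d1,c2['xyz']+t[1]*d2;return (a+b)/2,np.linalg.norm(a-b)
def proj(c,P):
    Rm=rot(c).T;return cv2.projectPoints(np.array(P,float).reshape(-1,3),cv2.Rodrigues(Rm)[0],-Rm@c['xyz'],K(c),np.array(c['distortion']))[0].reshape(-1,2)
E
python3 - <<'E'
from h import *
cs,ct=robot.get_calibration("scene"),robot.get_calibration("top")
Ps=cloud(cs,np.load("pics/scene0.npy"));Pt=cloud(ct,np.load("pics/top0.npy"))
L=dict(loop=((270,199),(210,243)),red=((441,384),(443,246)),sa=((334,231),(288,222)),sb=((364,257),(329,220)),nr=((428,334),(406,226)),wr=((294,214),(246,238)),box=((395,291),(368,222)),rib=((248,243),(261,289)),cut=((220,212),(210,293)),toolbox=((280,265),(322,285)))
for k,(a,b) in L.items():
    print(k,*tri(cs,a,ct,b),Ps[a[1],a[0]],Pt[b[1],b[0]])
for k,u in dict(looptip=(206,213),loopend=(214,271),redcap=(444,233),redend=(442,260),toolbox=(305,243),tb2=(352,250),tb3=(290,325),tb4=(338,335)).items(): print(k,Pt[u[1],u[0]])
E
```

```text
loop [0.5321 0.3832 0.0013] 0.0015518959759760272 [0.5281 0.376  0.0067] [0.5296 0.3802 0.0189]
red [ 0.5346 -0.2952  0.0122] 0.005380568945738429 [ 0.5349 -0.298   0.0161] [ 0.5324 -0.2938  0.0114]
sa [0.5938 0.1565 0.0225] 0.0008720905971803735 [0.5843 0.1423 0.0357] [0.5876 0.1554 0.0523]
sb [0.6002 0.0382 0.027 ] 0.0015930817985588355 [0.5888 0.0244 0.0422] [0.5958 0.0386 0.0501]
nr [ 0.5943 -0.1901  0.0026] 0.0052213776656068215 [ 0.5921 -0.1951  0.0096] [ 0.5897 -0.187   0.013 ]
wr [0.5478 0.2772 0.0126] 0.001426709484500722 [0.5514 0.2829 0.0078] [0.5479 0.2779 0.0083]
box [ 0.5993 -0.0761  0.0197] 0.0018764498743155565 [ 0.6005 -0.0761  0.0192] [ 0.5978 -0.0754  0.0225]
rib [0.4006 0.2295 0.0114] 0.0017998500491353121 [0.4033 0.2345 0.007 ] [0.3994 0.2295 0.014 ]
cut [0.3865 0.3741 0.0155] 0.002058245517941381 [ 0.3949  0.3995 -0.0031] [0.3867 0.3761 0.0044]
toolbox [0.4049 0.0577 0.0752] 0.0029532451058676165 [0.4031 0.0572 0.0759] [0.4068 0.0572 0.071 ]
looptip [ 0.6243  0.4002 -0.0068]
loopend [0.4491 0.366  0.0133]
redcap [ 0.5692 -0.2959  0.0199]
redend [0.2052 0.0982 1.7812]
toolbox [0.5244 0.106  0.0692]
tb2 [ 0.5064 -0.0256  0.0701]
tb3 [0.2961 0.1434 0.0667]
tb4 [ 0.2736  0.0085 -0.0028]
```

>>> arm_command(series=[[[1,-0.95,-0.42,-0.15,0],[1,-0.95,-0.42,-0.15,0],[1,-0.95,-0.42,-0.15,0],[1,-0.95,-0.42,-0.15,0],[1,-0.95,-0.42,-0.15,0],[1,-0.95,-0.42,-0.15,0],[1,-0.95,-0.42,-0.15,0],[1,-0.95,-0.42,-0.15,0],[1,-0.95,-0.42,-0.15,0],[1,-0.95,-0.42,-0.15,0],[1,-0.95,-0.42,-0.15,0],[1,-0.95,-0.42,-0.15,0]]])

```text
time: 1.9
tcp_pos: [0.4148, 0.4286, 0.279]
tcp_rot: [0.134, 0.991, 0.0, 0.0]
ft_force: [0.6, -0.3, 0.4]
grip_width: 0.0916
finger_force: 0.0
```

>>> arm_command(series=[[[1,-0.95,-0.42,-0.15,-0.5],[1,-0.95,-0.42,-0.15,-0.5],[1,-0.95,-0.42,-0.15,-0.5],[1,-0.95,-0.42,-0.15,-0.5],[1,0,0,0,-1],[1,0,0,0,-1],[1,0,0,0,0],[1,0,0,0,0]]])

```text
time: 2.57
tcp_pos: [0.4997, 0.3713, 0.2936]
tcp_rot: [-0.104, 0.995, 0.0, -0.0]
ft_force: [-0.7, 0.4, -0.1]
grip_width: 0.092
finger_force: 0.0
```

```bash
cat >> h.py <<'E'
def wrap(a): return (a+np.pi/2)%np.pi-np.pi/2
def state():
    s=robot.observe();M=R.from_quat(s['tcp_rot']).as_matrix();yaw=np.arctan2(M[1,1],M[0,1])
    return s,np.array(s['tcp_pos']),M,yaw
def go(xyz,yawdeg=None):
    "yawdeg: direction of the closing line in world. Prints twist units then shift units (after twist)"
    s,p,M,yaw=state();t=0
    if yawdeg is not None:
        dy=wrap(np.radians(yawdeg)-yaw);t=-dy
        M=R.from_rotvec([0,0,dy]).as_matrix()@M
    d=M.T@(np.array(xyz)-p)/0.025
    print("t%.2f p %s yaw %.2f q7 %.2f w %.4f | twist %.3f shift %s n=%.1f"%(s['time'],p,np.degrees(yaw),s['q'][6],s['grip_width'],t/0.12,np.round(d,3),abs(d).max()))
E
python3 - <<'E'
from h import *
s,p,M,y=state();print(s['time'],p,s['tcp_rot'],np.degrees(y),s['q'])
c=robot.get_calibration("wrist");im,d=robot.camera("wrist");cv2.imwrite("pics/w1.png",im);np.save("pics/w1.npy",d);np.save("pics/w1c.npy",c,allow_pickle=True)
print(c, M.T@(c['xyz']-p))
E
```

```text
2.5667 [0.4997 0.3713 0.2936] [-0.1037  0.9946  0.0001 -0.0001] 101.90604486251038 [-0.7323  0.3676  0.0521  1.6116 -0.0207  1.1629  1.1032]
{'fovy': 58.14751312508029, 'cx': 324.7782369696042, 'cy': 242.39542924260365, 'distortion': array([-0.0022,  0.    ,  0.    ,  0.    ,  0.    ]), 'xyz': array([0.4223, 0.3548, 0.4449]), 'rotation': array([0.6238, 0.7688, 0.1097, 0.0881])} [ 0.0792 -0.0001 -0.1513]
```

View pics/w1.png

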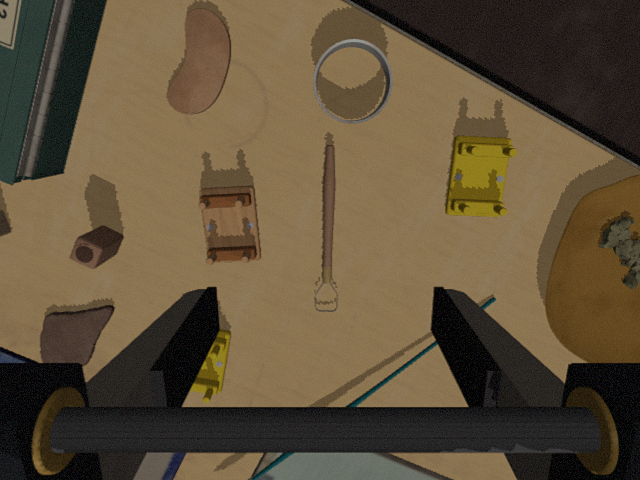

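Wrist view: loop tool from handle end (330,138) to loop (326,310). The terracotta wide rest is at (231,225), with yellow look-alikes at (480,177) and (215,365). The reddish stamp is at (97,246), the rib at (200,62) and the cutter at (353,80).

```bash
python3 - <<'E'
from h import *
c=np.load("pics/w1c.npy",allow_pickle=True).item();im=cv2.imread("pics/w1.png");P=cloud(c,np.load("pics/w1.npy"))
def sub(x0,y0,x1,y1): 
    q=P[y0:y1,x0:x1].reshape(-1,3);return q
t=sub(300,370,312,400);print("table z",np.median(P[150:250,280:310,2]),np.median(P[150:200,380:430,2]))
# loop tool by colour: darker than table
def rect(x0,y0,x1,y1,m,z):
    v,u=np.nonzero(m);pts=onz(c,np.c_[u+x0,v+y0],z)[:,:2];r=cv2.minAreaRect((pts*1000).astype(np.float32));return r
x0,y0,x1,y1=305,125,350,320
q=P[y0:y1,x0:x1];m=(q[...,2]>0.006)
print("loop z max",np.percentile(q[m][:,2],[50,90,98]),rect(x0,y0,x1,y1,m,0.0065))
v,u=np.nonzero(m);print("rows",v.min()+y0,v.max()+y0)
for r in (150,200,250,270): 
    w=np.nonzero(m[r-y0])[0]+x0
    if len(w): print(r,w.min(),w.max(),onz(c,[[w.mean(),r]],0.0065))
x0,y0,x1,y1=190,175,275,280
q=P[y0:y1,x0:x1]
for lo,hi in((.005,.015),(.017,.027),(.03,.045)):
    m=(q[...,2]>lo)&(q[...,2]<hi);print(lo,m.sum(),cv2.minAreaRect((q[m][:,:2]*1000).astype(np.float32)) if m.any() else 0)
m=(q[...,2]>.03).astype(np.uint8);n,l,st,ce=cv2.connectedComponentsWithStats(m)
for i in range(1,n): print(st[i,4],ce[i]+[x0,y0],q[l==i].mean(0))
cv2.imwrite("pics/crop1.png",cv2.resize(im[120:330,180:380],None,fx=3.0,fy=2.8*1,interpolation=cv2.INTER_CUBIC))
E
```

```text
table z -4.949941026510807e-07 0.00015392173674960707
loop z max [0.011  0.0128 0.0146] ((529.2869262695312, 376.5781555175781), (194.34426879882812, 43.99568176269531), 6.839884281158447)
rows 130 311
150 326 345 [[0.4515 0.3682 0.0065]]
200 323 334 [[0.5013 0.376  0.0065]]
250 323 331 [[0.5543 0.3857 0.0065]]
270 322 331 [[0.5765 0.3898 0.0065]]
0.005 2750 ((548.212646484375, 280.90264892578125), (79.9444580078125, 56.3043327331543), 15.129048347473145)
0.017 941 ((548.4183349609375, 281.1303405761719), (68.49625396728516, 50.08900451660156), 14.784300804138184)
0.03 288 ((548.1553344726562, 281.2252502441406), (63.88414764404297, 42.13078689575195), 14.691019058227539)
1 [224. 187.] [0.4223 0.3548 0.4449]
1 [225. 193.] [0.4223 0.3548 0.4449]
1 [239. 194.] [0.4223 0.3548 0.4449]
1 [257. 195.] [0.4223 0.3548 0.4449]
72 [238.5972 202.8472] [0.5147 0.292  0.044 ]
1 [255. 198.] [0.4223 0.3548 0.4449]
76 [202.6579 204.7763] [0.5237 0.2589 0.0435]
1 [259. 205.] [0.4223 0.3548 0.4449]
1 [215. 209.] [0.4223 0.3548 0.4449]
1 [233. 209.] [0.4223 0.3548 0.4449]
1 [257. 209.] [0.4223 0.3548 0.
[... 400 characters left out ...]
3 0.3548 0.4449]
1 [193. 242.] [0.4223 0.3548 0.4449]
1 [207. 244.] [0.4223 0.3548 0.4449]
1 [224. 246.] [0.4223 0.3548 0.4449]
1 [195. 248.] [0.4223 0.3548 0.4449]
1 [207. 253.] [0.4223 0.3548 0.4449]
73 [244.7945 257.7945] [0.5676 0.306  0.0429]
1 [265. 254.] [0.4223 0.3548 0.4449]
71 [210.0282 259.7324] [0.5765 0.273  0.0435]
1 [267. 256.] [0.4223 0.3548 0.4449]
1 [267. 263.] [0.4223 0.3548 0.4449]
1 [264. 267.] [0.4223 0.3548 0.4449]
1 [236. 272.] [0.4223 0.3548 0.4449]
1 [208. 274.] [0.4223 0.3548 0.4449]
1 [239. 273.] [0.4223 0.3548 0.4449]
1 [201. 277.] [0.4223 0.3548 0.4449]
1 [229. 278.] [0.4223 0.3548 0.4449]
1 [217. 279.] [0.4223 0.3548 0.4449]
1 [226. 279.] [0.4223 0.3548 0.4449]
```

View pics/crop1.png

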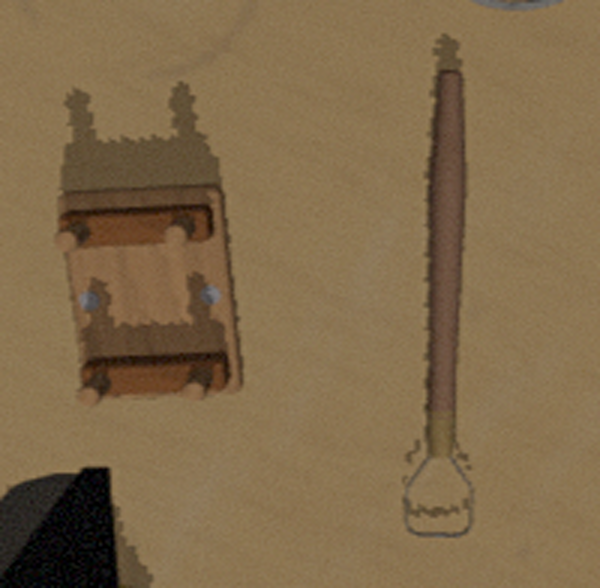

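Crop confirms the terracotta rest (crop 150,290): board 80 × 56 mm by depth, dowel pairs 35 mm apart. The yellow ones are excluded. The loop tool's butt is at crop (450,72) and its loop end at (438,535). Next I refine from a second wrist position on the way down.

```bash
python3 - <<'E'
from h import *
c=np.load("pics/w1c.npy",allow_pickle=True).item()
b=onz(c,[[330,145.7]],.008)[0];e=onz(c,[[326,311]],.002)[0];u=(e-b)[:2];print(b,e,np.linalg.norm(u),np.degrees(np.arctan2(u[1],u[0])))
m=b[:2]+u/np.linalg.norm(u)*.065;print(m)
go([m[0],m[1],.12],90+10.4)
E
```

```text
[0.4476 0.3661 0.008 ] [0.6258 0.3997 0.002 ] 0.18141516634588348 10.703789837547871
[0.5114 0.3781]
t2.62 p [0.4996 0.3715 0.2936] yaw 101.92 q7 1.10 w 0.0918 | twist 0.222 shift [-0.514  0.175  6.944] n=6.9
```

>>> arm_command(series=[[[0.45,0,0,0,0.2],[0.45,-0.1,0.04,1,0],[0.45,-0.1,0.04,1,0],[0.45,-0.1,0.04,1,0],[0.45,-0.1,0.04,1,0],[0.45,-0.1,0.02,1,0],[0.45,0,0,1,0],[0.45,0,0,0.9,0],[0.45,0,0,0,0]]])

```text
time: 3.37
tcp_pos: [0.5084, 0.3765, 0.1163]
tcp_rot: [-0.093, 0.996, -0.002, -0.003]
ft_force: [-0.7, 0.0, -0.1]
grip_width: 0.0417
finger_force: 0.0
```

```bash
python3 - <<'E'
from h import *
c=robot.get_calibration("wrist");im,d=robot.camera("wrist");cv2.imwrite("pics/w2.png",im)
P=cloud(c,d);P[d==0]=0
M=(P[...,2]>.006)&(P[...,2]<.02)&(P[...,0]>.44)&(P[...,0]<.60)&(abs(P[...,1]-.378-(P[...,0]-.511)*.187)<.015)
q=P[M];print(len(q),np.percentile(q[:,2],[50,95]))
for x in np.arange(.45,.6,.02):
    k=q[abs(q[:,0]-x)<.003]
    if len(k)>5: print(x,k[:,1].min(),k[:,1].max(),(k[:,1].min()+k[:,1].max())/2)
print(q[:,0].min(),q[:,0].max())
go([.5114,.378,.022],100.6)
E
```

```text
3790 [0.0111 0.013 ]
0.45 0.3617022196345616 0.3707406645674039 0.36622144210098273
0.47000000000000003 0.36427035860367213 0.37573692010811416 0.37000363935589314
0.49000000000000005 0.3667537897786383 0.3802882098054424 0.37352099979204034
0.51 0.37114572170776067 0.3835893524437588 0.37736753707575976
0.53 0.3753679111813332 0.38663694390632064 0.38100242754382696
0.55 0.3790166256302043 0.38986837174285316 0.3844424986865287
0.5700000000000001 0.38259835958517086 0.39381311086300164 0.38820573522408625
0.5900000000000001 0.387165938011688 0.3975349510679083 0.39235044453979817
0.44648647529040314 0.5996633914515076
t3.42 p [0.5096 0.3774 0.1188] yaw 100.65 q7 1.09 w 0.0414 | twist 0.007 shift [-0.094  0.021  3.873] n=3.9
```

View pics/w2.png

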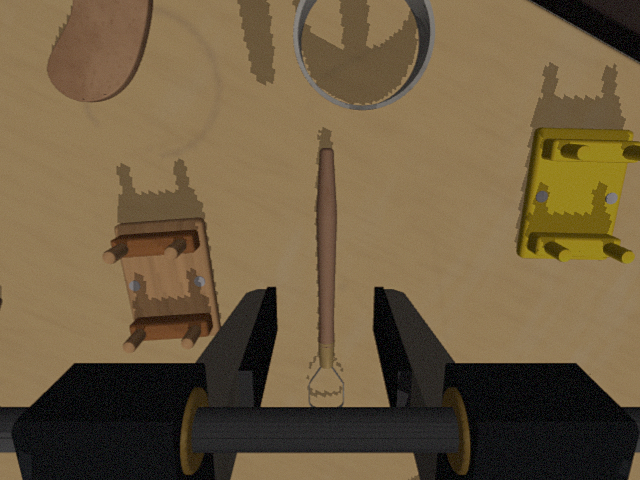

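The second view agrees: the tool runs (327,150)–(326,405), straight between the fingers. Line y≈0.3776 at x=0.511, top at 13 mm.

>>> arm_command(series=[[[0.45,-0.05,0.02,1,0],[0.45,0,0,1,0],[0.45,0,0,0.9,0],[0.45,0,0,0.5,0],[0.45,0,0,0.45,0],[0.45,0,0,0,0],[0,0,0,0,0],[0,0,0,0,0],[0,0,0,0,0],[0,0,0,0,0],[0,0,0,0,0]]], grip_force=12)

```text
time: 4.33
tcp_pos: [0.5129, 0.3792, 0.0259]
tcp_rot: [-0.093, 0.996, 0.0, 0.001]
ft_force: [0.1, -0.1, 2.9]
grip_width: 0.0126
finger_force: 12.0
```

>>> arm_command(series=[[[0,0,0,-0.5,0],[0,0,0,-1,0],[0,0,0,-1,0],[0,0,0,-1,0],[0,0,0,-1,0],[0,0,0,-1,0],[0,0,0,-1,0],[0,0,0,-1,0],[0,0,0,0,0]]])

```text
time: 5.08
tcp_pos: [0.5147, 0.3806, 0.2192]
tcp_rot: [-0.093, 0.996, 0.003, 0.004]
ft_force: [0.7, 0.5, 0.4]
grip_width: 0.0125
finger_force: 12.0
```

```bash
python3 - <<'E'
from h import *
go([.52,-.09,.28],None)
c=robot.get_calibration("top");im,d=robot.camera("top");P=cloud(c,d);P[d==0]=0
# coarse narrow rest
q=P[(abs(P[...,0]-.594)<.08)&(abs(P[...,1]+.19)<.045)&(P[...,2]>.006)&(P[...,2]<.05)];print(cv2.minAreaRect((q[:,:2]*1000).astype(np.float32)))
E
```

```text
t5.08 p [0.5147 0.3806 0.2192] yaw 100.71 q7 1.09 w 0.0125 | twist 0.000 shift [  3.267 -18.523  -2.551] n=18.5
((593.7145385742188, -190.68707275390625), (159.55975341796875, 89.8028564453125), 0.5885655879974365)
```

>>> arm_command(series=[[[0,-0.14,-0.94,-0.16,0],[0,-0.14,-0.94,-0.16,0],[0,-0.14,-0.94,-0.16,0],[0,-0.14,-0.94,-0.16,0],[0,-0.14,-0.94,-0.16,0],[0,-0.14,-0.94,-0.16,0],[0,-0.14,-0.94,-0.16,0],[0,-0.14,-0.94,-0.16,0],[0,-0.14,-0.94,-0.16,0],[0,-0.14,-0.94,-0.16,0],[0,-0.14,-0.94,-0.16,0],[0,-0.14,-0.94,-0.16,0]]])

```text
time: 6.13
tcp_pos: [0.6055, 0.1083, 0.2596]
tcp_rot: [-0.093, 0.996, -0.0, -0.001]
ft_force: [0.5, 0.7, 0.1]
grip_width: 0.0129
finger_force: 12.0
```

>>> arm_command(series=[[[0,-0.14,-0.94,-0.16,0],[0,-0.14,-0.94,-0.16,0],[0,-0.14,-0.94,-0.16,0],[0,-0.14,-0.94,-0.16,0],[0,-0.14,-0.94,-0.16,0],[0,-0.14,-0.94,-0.16,0],[0,-0.14,-0.94,-0.16,0],[0,-0.14,-0.94,-0.16,0],[0,-0.14,-0.94,-0.16,0],[0,0,0,0,0],[0,0,0,0,0],[0,0,0,0,0]]])

```text
time: 7.13
tcp_pos: [0.6757, -0.0912, 0.2953]
tcp_rot: [-0.094, 0.996, 0.001, -0.001]
ft_force: [0.6, -0.3, 0.3]
grip_width: 0.0127
finger_force: 12.0
```

```bash
python3 - <<'E'
from h import *
s,p,M,y=state();print(s['time'],p,np.degrees(y),s['grip_width'])
c=robot.get_calibration("wrist");im,d=robot.camera("wrist");cv2.imwrite("pics/w3.png",im);np.save("pics/w3.npy",d);np.save("pics/w3c.npy",c,allow_pickle=True)
E
```

```text
7.1333 [ 0.6757 -0.0912  0.2953] 100.76007866972328 0.01271641199103808
```

View pics/w3.png

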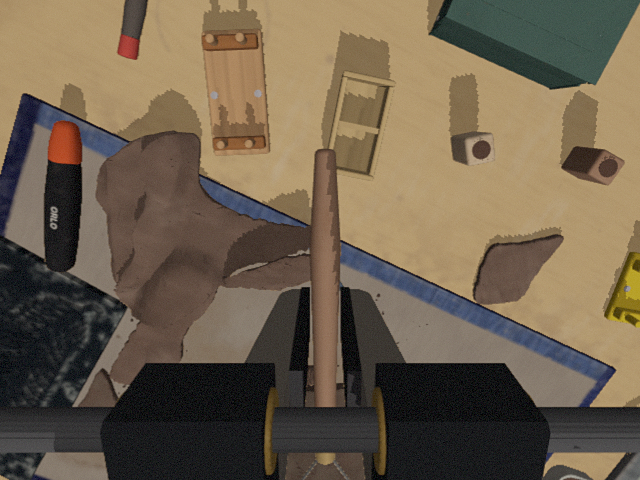

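Wrist view: narrow rest (236,92), box with two cells (362,125), pale stamp (473,148), reddish stamp (593,165), and part of the stub tool (131,25). The tool is held straight, butt at (325,152).

```bash
cat >> h.py <<'E'
def mar(P,box,lo,hi,minpts=30):
    x0,y0,x1,y1=box;q=P[y0:y1,x0:x1].reshape(-1,3);q=q[(q[:,2]>lo)&(q[:,2]<hi)]
    r=cv2.minAreaRect((q[:,:2]*1000).astype(np.float32));return len(q),np.round(np.median(q,0),4),np.round(r[0],1),np.round(r[1],1),round(r[2],2)
E
python3 - <<'E'
from h import *
c=np.load("pics/w3c.npy",allow_pickle=True).item();P=cloud(c,np.load("pics/w3.npy"))
for lo,hi in((.007,.014),(.017,.027),(.034,.045)): print("nr",mar(P,(195,22,280,165),lo,hi))
q=P[22:165,195:280];m=((q[...,2]>.034)&(q[...,2]<.045)).astype(np.uint8);n,l,st,ce=cv2.connectedComponentsWithStats(m)
for i in range(1,n): 
    if st[i,4]>8: print(st[i,4],q[l==i].mean(0))
print("box",mar(P,(338,65,400,182),.028,.04))
print("sb",mar(P,(445,125,505,175),.045,.06),mar(P,(445,125,505,175),.046,.0525))
print("sa",mar(P,(555,140,630,190),.045,.06),mar(P,(555,140,630,190),.046,.0525))
# held tool in TCP frame
s,p,M,y=state();T=(P-p)@M
m=(abs(T[...,1])<.015)&(abs(T[...,2])<.06);m[290:]=0
t=T[m];print("held",t[:,0].max(),np.percentile(t[:,2],[2,10,50]))
for x in (.035,.045,.055,.062):
    k=t[abs(t[:,0]-x)<.003];print(x,len(k),k[:,1].min(),k[:,1].max(),k[:,2].min(),np.percentile(k[:,2],10))
E
```

```text
nr (5719, array([ 0.5911, -0.1926,  0.0101]), array([ 597.6, -199.4]), array([121.7,  70.7]), 12.73)
nr (1177, array([ 0.5564, -0.1923,  0.0219]), array([ 599.7, -201.2]), array([113.2,  68.9]), 12.92)
nr (297, array([ 0.5537, -0.193 ,  0.0397]), array([ 592.1, -193.3]), array([97.4, 33.4]), 12.97)
83 [ 0.5459 -0.1902  0.0392]
81 [ 0.5517 -0.2154  0.0394]
63 [ 0.6332 -0.1702  0.0395]
70 [ 0.6389 -0.1952  0.0394]
box (1503, array([ 0.5921, -0.0623,  0.0337]), array([600.3, -73.3]), array([48.1, 92.2]), 89.58)
sb (860, array([0.5984, 0.0356, 0.0505]), array([598.7,  37. ]), array([26.1, 26.3]), 22.3) (768, array([0.5987, 0.0357, 0.0504]), array([598.7,  37. ]), array([26.1, 26.3]), 22.3)
sa (868, array([0.5923, 0.1528, 0.0505]), array([592.6, 155. ]), array([26.6, 26.1]), 73.25) (780, array([0.5924, 0.1527, 0.0504]), array([592.6, 155. ]), array([26.6, 26.1]), 73.25)
held 0.06782316644715494 [0.0126 0.0133 0.0149]
0.035 441 -0.006601084544344012 0.005245616911549169 0.0123801609512969 0.013231633695086195
0.045 411 -0.006124602282432473 0.004801380624648188 0.011816985500654362 0.013731521414988061
0.055 373 -0.005608450722771948 0.0043140103633116595 0.01335551998434302 0.014272703197186468
0.062 355 -0.00516632083885616 0.0038659125553311725 0.013097494142860332 0.014628310648372465
```

```bash
python3 - <<'E'
from h import *
c=np.load("pics/w3c.npy",allow_pickle=True).item();P=cloud(c,np.load("pics/w3.npy"))
a=np.radians(12.9);D=P-[.5923,-.1932,0];X=D[...,0]*np.cos(a)+D[...,1]*np.sin(a);Y=-D[...,0]*np.sin(a)+D[...,1]*np.cos(a)
for x in (.06,.07,.08,.09,.1,.11,.12,.13):
    k=P[(abs(X-x)<.005)&(abs(Y)<.018)&(P[...,2]<.1)];print(x,len(k),k[:,2].max() if len(k) else 0)
k=P[(abs(X)<.07)&(abs(Y)<.09)&(P[...,2]<.1)];print(k[:,2].max())
go([.5948,-.1919,.10],102.9)
E
```

```text
0.06 334 0.01044654541049278
0.07 344 0.0022361603151850318
0.08 336 0.003035453305834823
0.09 355 0.011274573179902048
0.1 379 0.011711206033386157
0.11 371 0.01942790395504046
0.12 393 0.021012958899491174
0.13 329 0.021927809052368408
0.04189456196296476
t7.18 p [ 0.6759 -0.0905  0.2955] yaw 100.83 q7 1.92 w 0.0126 | twist -0.302 shift [ 4.056 -3.24   7.82 ] n=7.8
```

>>> arm_command(series=[[[0,0,0,0,-0.3],[0,0.68,-0.54,0.7,0],[0,0.68,-0.54,0.9,0],[0,0.68,-0.54,0.9,0],[0,0.68,-0.54,0.9,0],[0,0.68,-0.54,0.9,0],[0,0.68,-0.54,0.9,0],[0,0,0,0.9,0],[0,0,0,0.9,0],[0,0,0,0.8,0],[0,0,0,0,0],[0,0,0,0,0]]])

```text
time: 8.18
tcp_pos: [0.5943, -0.1922, 0.1006]
tcp_rot: [-0.112, 0.994, 0.001, -0.001]
ft_force: [0.4, -0.1, 1.0]
grip_width: 0.0127
finger_force: 12.0
```

```bash
python3 - <<'E'
from h import *
go([.5948,-.1919,.0476],102.9)
E
```

```text
t8.18 p [ 0.5943 -0.1922  0.1006] yaw 102.89 q7 2.18 w 0.0127 | twist -0.001 shift [-0.026  0.005  2.119] n=2.1
```

>>> arm_command(series=[[[0,0,0,0.7,0],[0,0,0,0.7,0],[0,0,0,0.4,0],[0,0,0,0.2,0],[0,0,0,0.1,0],[0,0,0,0,0],[0,0,0,0,0]]])

```text
time: 8.77
tcp_pos: [0.5955, -0.194, 0.0497]
tcp_rot: [-0.111, 0.994, -0.0, 0.001]
ft_force: [0.5, -0.7, -0.5]
grip_width: 0.0128
finger_force: 12.0
```

```bash
python3 - <<'E'
from h import *
go([.5948,-.1919,.0476],102.9);print(state()[0]['ft_force'])
E
```

```text
t8.77 p [ 0.5955 -0.194   0.0497] yaw 102.79 q7 2.19 w 0.0128 | twist -0.016 shift [0.008 0.09  0.086] n=0.1
[ 0.5423 -0.7068 -0.5116]
```

>>> arm_command(series=[[[0,0,0.08,0.06,0],[0,0,0,0.04,0],[0,0,0,0.03,0],[0,0,0,0,0],[0,0,0,0,0]]])

```text
time: 9.18
tcp_pos: [0.5951, -0.1919, 0.0478]
tcp_rot: [-0.111, 0.994, 0.0, 0.001]
ft_force: [-3.2, 1.7, 10.6]
grip_width: 0.0125
finger_force: 12.0
```

>>> arm_command(series=[[[0.15,0,0,0,0],[0.35,0,0,0,0],[0.35,0,0,0,0],[0.35,0,0,0,0],[0.35,0,0,-0.5,0],[0.35,0,0,-1,0],[0.35,0,0,-1,0],[0.35,0,0,-1,0],[0.35,0,0,-1,0],[0.35,0,0,0,0]]])

```text
time: 10.02
tcp_pos: [0.5974, -0.1931, 0.1643]
tcp_rot: [-0.111, 0.994, -0.002, 0.004]
ft_force: [0.8, 0.7, 0.1]
grip_width: 0.0322
finger_force: 0.0
```

```bash
python3 - <<'E'
from h import *
s,p,M,y=state();print(s['time'],p,s['ft_force'])
c=robot.get_calibration("wrist");im,d=robot.camera("wrist");P=cloud(c,d);P[d==0]=9
a=np.radians(12.9);D=P-[.5923,-.1932,0];X=D[...,0]*np.cos(a)+D[...,1]*np.sin(a);Y=-D[...,0]*np.sin(a)+D[...,1]*np.cos(a)
for x in np.arange(-.08,.08,.02):
    k=(abs(X-x)<.004)&(abs(Y)<.0085)&(P[...,2]>.026)&(P[...,2]<.06)
    if k.sum()>3: print(round(x,3),k.sum(),Y[k].min(),Y[k].max(),np.percentile(P[k][:,2],95))
k=(abs(Y)<.0085)&(P[...,2]>.026)&(P[...,2]<.06);print(X[k].min())
cv2.imwrite("pics/w4.png",im)
E
```

```text
10.0167 [ 0.5974 -0.1931  0.1643] [0.7896 0.6685 0.1209]
-0.06 167 -0.0031143936796137316 0.004641008502229012 0.03363971329666065
-0.04 213 -0.004532618808155434 0.006019091037164831 0.03485812700573325
-0.02 215 -0.005287946576848583 0.006795360900378658 0.035578832040883204
0.0 194 -0.005406340601160083 0.006225968246803905 0.035291772260213544
0.02 168 -0.004867063631812564 0.005621686466278563 0.034620869920419316
0.04 146 -0.004250612731711211 0.005715403443340799 0.034502838299145674
0.06 153 -0.004343694995274467 0.005819029712733561 0.03460782091429252
-0.06463165427238023
```

View pics/w4.png

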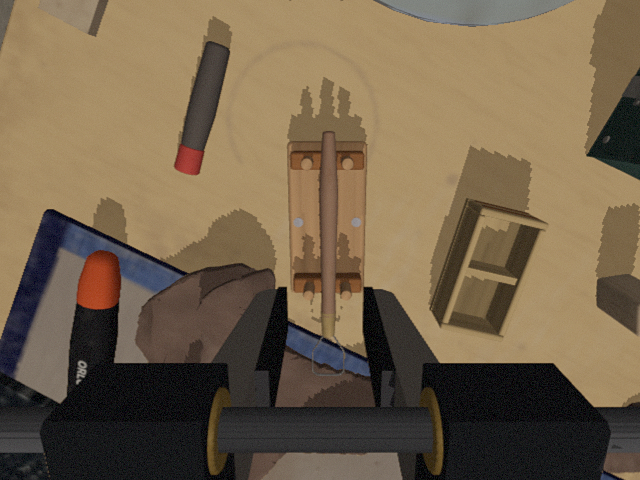

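The loop tool lies between both dowel pairs (butt (328,133), ferrule (328,325)), centred within 1 mm, top at 35 mm. The stub tool with the small red cap runs (216,45)–(188,172). The long orange/black tool (95,300) is a different thing.

```bash
python3 - <<'E'
from h import *
c=robot.get_calibration("wrist");im,d=robot.camera("wrist");P=cloud(c,d);P[d==0]=9
print("red",mar(P,(165,30,245,185),.005,.03)); print("hi",mar(P,(165,30,245,185),.012,.03))
q=P[30:185,165:245];print(np.percentile(q[...,2][q[...,2]<.05],[98,99.5]))
t=robot.get_calibration("top");im2,d2=robot.camera("top");Pt=cloud(t,d2);print("top",mar(Pt,(430,220,458,272),.008,.03))
go([.535,-.296,.12],90)
E
```

```text
red (3677, array([ 0.5333, -0.2912,  0.0169]), array([ 535.7, -293.2]), array([18.9, 87.6]), 84.87)
hi (3430, array([ 0.5333, -0.2917,  0.0171]), array([ 535.6, -293.2]), array([18.3, 87.5]), 83.71)
[0.0189 0.0195]
top (8, array([ 0.548 , -0.3244,  0.0088]), array([ 542.6, -326.6]), array([ 20.4, 134.1]), 82.29)
t10.17 p [ 0.5943 -0.1918  0.1585] yaw 102.79 q7 2.16 w 0.0325 | twist 1.860 shift [ 2.371 -4.167  1.538] n=4.2
```

```bash
python3 - <<'E'
from h import *
go([.5357,-.2932,.06],84.5)
E
```

```text
t10.17 p [ 0.5943 -0.1918  0.1585] yaw 102.79 q7 2.16 w 0.0325 | twist 2.660 shift [ 1.945 -4.26   3.938] n=4.3
```

>>> arm_command(series=[[[0.5,0,0,0,0.9],[0.5,0,0,0,0.9],[0.5,0,0,0,0.86],[0.5,0.39,-0.85,0.3,0],[0.5,0.39,-0.85,0.3,0],[0.5,0.39,-0.85,0.3,0],[0.5,0.39,-0.85,0.5,0],[0.5,0.39,-0.86,0.8,0],[0.5,0,0,0.8,0],[0.5,0,0,0.9,0],[0.5,0,0,0,0],[0.5,0,0,0,0]]])

```text
time: 11.17
tcp_pos: [0.5341, -0.2925, 0.0587]
tcp_rot: [0.048, 0.999, 0.001, -0.002]
ft_force: [0.2, 1.0, 0.2]
grip_width: 0.0461
finger_force: 0.0
```

```bash
python3 - <<'E'
from h import *
go([.5357,-.2932,.022],84.5)
E
```

```text
t11.17 p [ 0.5341 -0.2925  0.0587] yaw 84.49 q7 2.12 w 0.0461 | twist -0.001 shift [-0.072 -0.023  1.467] n=1.5
```

>>> arm_command(series=[[[0.5,-0.06,0,0.6,0],[0.5,0,0,0.5,0],[0.5,0,0,0.37,0],[0.5,0,0,0,0],[0.5,0,0,0,0]]])

```text
time: 11.58
tcp_pos: [0.5368, -0.2931, 0.0232]
tcp_rot: [0.048, 0.999, 0.0, -0.001]
ft_force: [-0.6, 0.5, 0.3]
grip_width: 0.046
finger_force: 0.0
```

>>> arm_command(series=[[[0,0,0,0,0],[0,0,0,0,0],[0,0,0,0,0],[0,0,0,0,0],[0,0,0,0,0],[0,0,0,0,0]]], grip_force=18)

```text
time: 12.08
tcp_pos: [0.5375, -0.2936, 0.0243]
tcp_rot: [0.048, 0.999, -0.0, 0.0]
ft_force: [0.6, 0.4, 2.1]
grip_width: 0.0181
finger_force: 18.0
```

>>> arm_command(series=[[[0,0,0,-0.5,0],[0,0,0,-1,0],[0,0,0,-1,0],[0,0,0,-1,0],[0,0,0,-1,0],[0,0,0,-1,0],[0,0,0,-1,0],[0,0,0,0,0]]])

```text
time: 12.75
tcp_pos: [0.5396, -0.2951, 0.1925]
tcp_rot: [0.048, 0.999, -0.002, 0.004]
ft_force: [0.9, -1.2, -0.0]
grip_width: 0.0185
finger_force: 18.0
```

```bash
python3 - <<'E'
from h import *
go([.60,.22,.22],104.9)
E
```

```text
t12.75 p [ 0.5396 -0.2951  0.1925] yaw 84.48 q7 2.06 w 0.0185 | twist -2.970 shift [-7.642 19.285 -1.084] n=19.3
```

>>> arm_command(series=[[[0,0,0,0,-1],[0,0,0,0,-1],[0,0,0,0,-0.97],[0,-0.38,0.96,-0.05,0],[0,-0.38,0.96,-0.05,0],[0,-0.38,0.96,-0.05,0],[0,-0.38,0.96,-0.05,0],[0,-0.38,0.96,-0.05,0],[0,-0.38,0.96,-0.05,0],[0,-0.38,0.96,-0.05,0],[0,-0.38,0.96,-0.05,0],[0,-0.38,0.96,-0.05,0]]])

```text
time: 13.75
tcp_pos: [0.5637, -0.0616, 0.1977]
tcp_rot: [-0.13, 0.992, 0.0, -0.0]
ft_force: [-0.1, -0.5, -0.6]
grip_width: 0.0183
finger_force: 18.0
```

>>> arm_command(series=[[[0,-0.38,0.96,-0.05,0],[0,-0.38,0.96,-0.05,0],[0,-0.38,0.96,-0.05,0],[0,-0.38,0.96,-0.05,0],[0,-0.38,0.96,-0.05,0],[0,-0.38,0.96,-0.05,0],[0,-0.38,0.96,-0.05,0],[0,-0.38,0.96,-0.05,0],[0,-0.38,0.96,-0.05,0],[0,-0.38,0.96,-0.05,0],[0,0,0,0,0],[0,0,0,0,0]]])

```text
time: 14.75
tcp_pos: [0.5935, 0.1954, 0.2098]
tcp_rot: [-0.131, 0.991, 0.0, -0.0]
ft_force: [0.7, -1.1, 0.0]
grip_width: 0.0187
finger_force: 18.0
```

```bash
python3 - <<'E'
from h import *
s,p,M,y=state();print(s['time'],p,np.degrees(y),s['grip_width'])
c=robot.get_calibration("wrist");im,d=robot.camera("wrist");P=cloud(c,d);P[d==0]=9;cv2.imwrite("pics/w5.png",im)
np.save("pics/w5.npy",d);np.save("pics/w5c.npy",c,allow_pickle=True)
T=(P-p)@M;m=(abs(T[...,1])<.02)&(abs(T[...,2])<.06)&(T[...,0]>.01);t=T[m];print("held end x",t[:,0].max(),np.percentile(t[:,2],[1,5,50]))
for x in (.025,.03,.035,.04):
    k=t[abs(t[:,0]-x)<.002];print(x,len(k),np.percentile(k[:,1],[0,2,98,100]),np.percentile(k[:,2],[1,5])) if len(k) else 0
a=np.radians(14.9);D=P-[.548,.281,0]
for lo,hi in((.007,.014),(.019,.025),(.034,.045)):
    k=P[(np.linalg.norm(D[...,:2],axis=-1)<.06)&(P[...,2]>lo)&(P[...,2]<hi)];print(len(k),cv2.minAreaRect((k[:,:2]*1000).astype(np.float32)) if len(k) else 0)
E
```

```text
14.75 [0.5935 0.1954 0.2098] 105.10834666764922 0.018669334696862126
held end x 0.04564815150973425 [-0.0576 -0.0513 -0.0049]
0.025 424 [-0.0083 -0.0083  0.0085  0.0086] [0.0053 0.0057]
0.03 425 [-0.0083 -0.0082  0.0084  0.0085] [0.0052 0.0056]
0.035 423 [-0.0078 -0.0077  0.0084  0.0085] [0.0053 0.0058]
0.04 429 [-0.0077 -0.0077  0.0083  0.0084] [0.0055 0.006 ]
4504 ((548.427490234375, 280.7074890136719), (79.68375396728516, 56.218109130859375), 15.067166328430176)
1451 ((548.4668579101562, 280.4805908203125), (67.6213150024414, 49.81061935424805), 14.893080711364746)
414 ((548.5213012695312, 280.5291442871094), (63.6064453125, 42.81257629394531), 14.997262954711914)
```

View pics/w5.png

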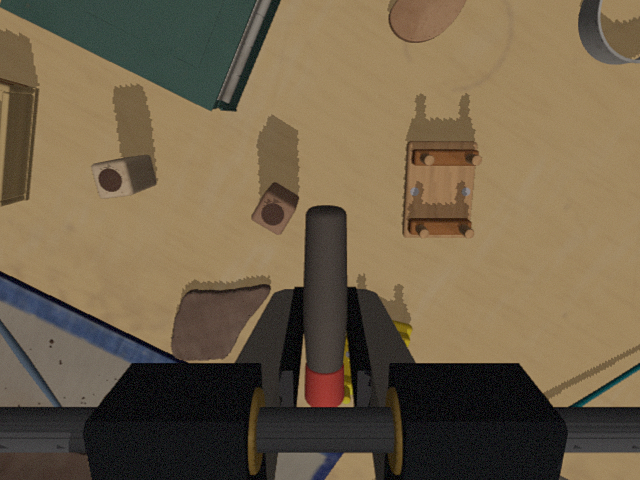

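The view shows the stub held straight, (325,208)–(325,405), red cap far. The terracotta wide rest (440,188) measures 80×56 mm, centred (0.5485,0.2806), angle 15°. A yellow look-alike is partly hidden at (380,345).

```bash
python3 - <<'E'
from h import *
go([.5498,.2810,.0764],105)
E
```

```text
t14.80 p [0.5938 0.1935 0.2098] yaw 104.96 q7 1.50 w 0.0183 | twist -0.006 shift [0.788 3.84  5.334] n=5.3
```

>>> arm_command(series=[[[0,0.16,0.77,0.4,0],[0,0.16,0.77,0.6,0],[0,0.16,0.77,0.6,0],[0,0.16,0.77,0.6,0],[0,0.15,0.76,0.6,0],[0,0,0,0.8,0],[0,0,0,0.9,0],[0,0,0,0.8,0],[0,0,0,0,0],[0,0,0,0,0]]])

```text
time: 15.63
tcp_pos: [0.5502, 0.2793, 0.077]
tcp_rot: [-0.129, 0.992, -0.001, -0.001]
ft_force: [0.1, 0.7, 0.3]
grip_width: 0.0184
finger_force: 18.0
```

```bash
python3 - <<'E'
from h import *
go([.5498,.2810,.0464],105)
E
```

```text
t15.63 p [0.5502 0.2793 0.077 ] yaw 104.80 q7 1.35 w 0.0184 | twist -0.029 shift [-0.005  0.07   1.222] n=1.2
```

>>> arm_command(series=[[[0,0,0.06,0.5,0],[0,0,0,0.4,0],[0,0,0,0.2,0],[0,0,0,0.06,0],[0,0,0,0,0],[0,0,0,0,0]]])

```text
time: 16.13
tcp_pos: [0.5502, 0.2829, 0.0488]
tcp_rot: [-0.13, 0.992, 0.0, 0.0]
ft_force: [-0.5, 0.3, -0.8]
grip_width: 0.0188
finger_force: 18.0
```

```bash
python3 - <<'E'
from h import *
go([.5498,.2810,.0464],105);print(state()[0]['ft_force'])
E
```

```text
t16.13 p [0.5502 0.2829 0.0488] yaw 104.92 q7 1.35 w 0.0188 | twist -0.012 shift [ 0.035 -0.068  0.097] n=0.1
[-0.5173  0.3225 -0.8046]
```

>>> arm_command(series=[[[0,0,-0.04,0.06,0],[0,0,0,0.04,0],[0,0,0,0.02,0],[0,0,0,0,0],[0,0,0,0,0]]])

```text
time: 16.55
tcp_pos: [0.5506, 0.2818, 0.0462]
tcp_rot: [-0.13, 0.992, 0.0, 0.0]
ft_force: [-0.7, -0.8, 5.1]
grip_width: 0.0182
finger_force: 18.0
```

>>> arm_command(series=[[[0.22,0,0,0,0],[0.4,0,0,0,0],[0.4,0,0,0,0],[0.4,0,0,0,0],[0.4,0,0,-0.5,0],[0.4,0,0,-1,0],[0.4,0,0,-1,0],[0.4,0,0,-1,0],[0.4,0,0,-1,0],[0.4,0,0,0,0]]])

```text
time: 17.38
tcp_pos: [0.5532, 0.2834, 0.1644]
tcp_rot: [-0.13, 0.992, 0.002, 0.004]
ft_force: [1.4, 1.7, 0.2]
grip_width: 0.0367
finger_force: 0.0
```

```bash
python3 - <<'E'
from h import *
s,p,M,y=state();print(s['time'],p,s['ft_force'])
c=robot.get_calibration("wrist");im,d=robot.camera("wrist");P=cloud(c,d);P[d==0]=9
a=np.radians(15);D=P-[.5485,.2806,0];X=D[...,0]*np.cos(a)+D[...,1]*np.sin(a);Y=-D[...,0]*np.sin(a)+D[...,1]*np.cos(a)
for x in np.arange(-.045,.046,.015):
    k=(abs(X-x)<.004)&(abs(Y)<.012)&(P[...,2]>.03)&(P[...,2]<.06)
    if k.sum()>3: print(round(x,3),k.sum(),Y[k].min(),Y[k].max(),np.percentile(P[k][:,2],95))
k=(abs(Y)<.012)&(P[...,2]>.03)&(P[...,2]<.06);print(X[k].min(),X[k].max())
cv2.imwrite("pics/w6.png",im)
go([.5926,.155,.20],73)
E
```

```text
17.3833 [0.5532 0.2834 0.1644] [1.4444 1.6848 0.1891]
-0.045 105 -0.006888720805232056 0.008676910785242785 0.039832760692638844
-0.03 311 -0.006973420074281713 0.008759052031824564 0.04073850225398615
-0.015 325 -0.007799187630706009 0.009554665363914177 0.04122620320678694
0.0 318 -0.00875853581961207 0.009578800393621165 0.0415978738627873
0.015 272 -0.008205796379904748 0.009014738557296113 0.04080751982221499
0.03 276 -0.008417638209447109 0.008391686090999965 0.0406263091909031
0.045 74 -0.008457894146371582 0.008431924467365053 0.04068328107587593
-0.04323679210599611 0.044109982407425315
t17.43 p [0.5521 0.2828 0.162 ] yaw 104.92 q7 1.34 w 0.0369 | twist 4.642 shift [-3.056 -4.413 -1.509] n=4.4
```

View pics/w6.png

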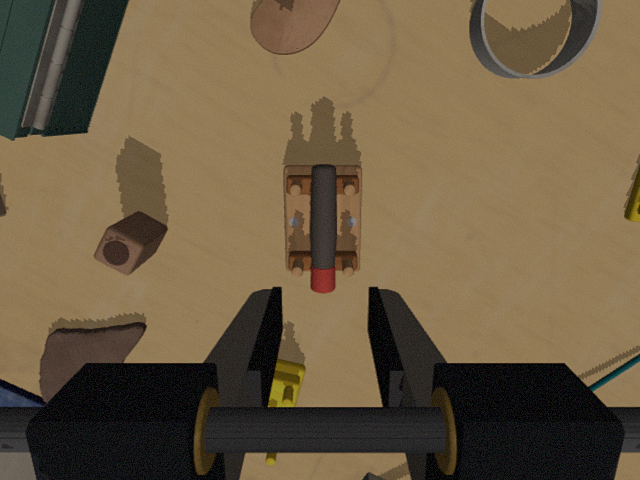

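The stub lies on both bars between the dowels of the terracotta rest, (323,165)–(323,290), centred within 0.5 mm and 1 mm sideways, top 41 mm. Next I measure the stamps and box from the second view (w5).

```bash
python3 - <<'E'
from h import *
for n,bs in(("w5",((88,150,160,202),(248,178,302,238))),("w3",((445,125,505,175),(555,140,630,190)))):
    c=np.load(f"pics/{n}c.npy",allow_pickle=True).item();P=cloud(c,np.load(f"pics/{n}.npy"))
    for k,b in zip("ba",bs): print(n,k,mar(P,b,.047,.0575),mar(P,b,.012,.0575))
c=np.load("pics/w3c.npy",allow_pickle=True).item();P=cloud(c,np.load("pics/w3.npy"))
q=P[60:185,325:400];q=q[(q[...,2]>.030)&(q[...,2]<.037)]
print(np.percentile(q[:,0],[0,1,99,100]),np.percentile(q[:,1],[0,1,99,100]),cv2.minAreaRect((q[:,:2]*1000).astype(np.float32)))
go([.5926,.155,.11],73)
E
```

```text
w5 b (1276, array([0.5976, 0.0385, 0.0502]), array([598.5,  37.5]), array([25.8, 26.2]), 21.72) (1995, array([0.5958, 0.0437, 0.0493]), array([598.5,  37.7]), array([26.1, 26.7]), 22.53)
w5 a (1186, array([0.5916, 0.1556, 0.0504]), array([592.6, 155.4]), array([25.9, 26.3]), 73.51) (1476, array([0.5888, 0.1562, 0.05  ]), array([592.5, 155.5]), array([26. , 26.4]), 73.6)
w3 b (832, array([0.5983, 0.036 , 0.0506]), array([598.7,  37. ]), array([26.1, 26.3]), 22.3) (1211, array([0.5985, 0.0319, 0.0497]), array([598.7,  36.8]), array([26.2, 26.5]), 22.21)
w3 a (818, array([0.5925, 0.1533, 0.0506]), array([592.6, 155. ]), array([26.6, 26.1]), 73.25) (1512, array([0.5923, 0.1468, 0.0486]), array([592.6, 154.9]), array([27.2, 26.1]), 73.99)
[0.554  0.5546 0.6458 0.6465] [-0.0976 -0.0971 -0.0495 -0.0491] ((600.242431640625, -73.31425476074219), (48.12197494506836, 92.24091339111328), 89.46586608886719)
t17.43 p [0.5521 0.2828 0.162 ] yaw 104.92 q7 1.34 w 0.0369 | twist 4.642 shift [-3.033 -4.419  2.091] n=4.4
```

>>> arm_command(series=[[[0.6,0,0,0,0.92],[0.6,0,0,0,0.92],[0.6,0,0,0,0.92],[0.6,0,0,0,0.92],[0.6,0,0,0,0.9],[0.6,-0.61,-0.88,0.3,0],[0.6,-0.61,-0.88,0.4,0],[0.6,-0.61,-0.88,0.4,0],[0.6,-0.61,-0.88,0.5,0],[0.6,-0.6,-0.88,0.5,0],[0.6,0,0,0,0],[0.6,0,0,0,0]]])

```text
time: 18.43
tcp_pos: [0.5911, 0.1522, 0.1042]
tcp_rot: [0.146, 0.989, -0.001, -0.001]
ft_force: [-0.5, -0.4, 0.8]
grip_width: 0.0552
finger_force: 0.0
```

```bash
python3 - <<'E'
from h import *
go([.5926,.1552,.053],73.4)
E
```

```text
t18.43 p [0.5911 0.1522 0.1042] yaw 73.21 q7 1.10 w 0.0552 | twist -0.027 shift [-0.028  0.135  2.047] n=2.0
```

>>> arm_command(series=[[[0.6,-0.03,0.13,0.7,0],[0.6,0,0,0.7,0],[0.6,0,0,0.4,0],[0.6,0,0,0.25,0],[0.6,0,0,0,0],[0.6,0,0,0,0]]])

```text
time: 18.93
tcp_pos: [0.5934, 0.1581, 0.0545]
tcp_rot: [0.144, 0.99, 0.0, -0.0]
ft_force: [0.2, -0.8, 0.1]
grip_width: 0.0552
finger_force: 0.0
```

>>> arm_command(series=[[[0,0,0,0,0],[0,0,0,0,0],[0,0,0,0,0],[0,0,0,0,0],[0,0,0,0,0],[0,0,0,0,0]]], grip_force=15)

```text
time: 19.43
tcp_pos: [0.5936, 0.1576, 0.0547]
tcp_rot: [0.144, 0.99, 0.0, 0.0]
ft_force: [-0.9, 0.2, 2.7]
grip_width: 0.0259
finger_force: 14.9
```

>>> arm_command(series=[[[0,0,0,-0.5,0],[0,0,0,-1,0],[0,0,0,-1,0],[0,0,0,-1,0],[0,0,0,-0.9,0],[0,0,0,0,0]]])

```text
time: 19.93
tcp_pos: [0.5963, 0.1582, 0.1702]
tcp_rot: [0.144, 0.99, 0.002, 0.004]
ft_force: [1.2, 0.7, -0.6]
grip_width: 0.0258
finger_force: 14.8
```

```bash
python3 - <<'E'
from h import *
go([.622,-.0735,.12],89.5)
E
```

```text
t19.93 p [0.5963 0.1582 0.1702] yaw 73.41 q7 1.08 w 0.0258 | twist -2.340 shift [-1.096 -9.271  1.966] n=9.3
```

>>> arm_command(series=[[[0,-0.11,-0.93,0,0],[0,0,0,0,-0.8],[0,0,0,0,-0.8],[0,0,0,0,-0.74],[0,0,0,0,0]]])

```text
time: 20.35
tcp_pos: [0.589, 0.1343, 0.1643]
tcp_rot: [0.003, 1.0, 0.0, -0.0]
ft_force: [0.4, 0.6, -0.3]
grip_width: 0.0259
finger_force: 14.8
```

```bash
python3 - <<'E'
from h import *
go([.622,-.0735,.12],89.5)
E
```

```text
t20.35 p [0.589  0.1343 0.1643] yaw 89.62 q7 1.36 w 0.0259 | twist 0.017 shift [-1.392 -8.299  1.769] n=8.3
```

>>> arm_command(series=[[[0,-0.15,-0.92,0,0],[0,-0.15,-0.92,0,0],[0,-0.15,-0.92,0,0],[0,-0.15,-0.92,0,0],[0,-0.16,-0.92,0,0],[0,-0.16,-0.92,0,0],[0,-0.16,-0.93,0,0],[0,-0.16,-0.93,0,0],[0,-0.16,-0.92,0.4,0],[0,0,0,0.7,0],[0,0,0,0.65,0],[0,0,0,0,0]]])

```text
time: 21.35
tcp_pos: [0.6202, -0.0735, 0.1173]
tcp_rot: [0.006, 1.0, 0.0, -0.003]
ft_force: [-1.4, 0.4, -0.4]
grip_width: 0.026
finger_force: 14.8
```

```bash
python3 - <<'E'
from h import *
go([.622,-.0735,.0597],89.5)
s,p,M,y=state();c=robot.get_calibration("wrist");im,d=robot.camera("wrist");P=cloud(c,d);P[d==0]=9;cv2.imwrite("pics/w7.png",im)
T=(P-p)@M
m=(T[...,0]>.008)&(T[...,0]<.03)&(abs(T[...,1])<.02)&(T[...,2]>-.01)&(T[...,2]<.075);t=T[m];print(len(t),t.min(0),t.max(0),np.percentile(t[:,0],[5,50,95]))
E
```

```text
t21.35 p [ 0.6202 -0.0735  0.1173] yaw 89.32 q7 1.73 w 0.0260 | twist -0.026 shift [-0.087  0.002  2.303] n=2.3
4043 [ 0.008 -0.02  -0.01 ] [0.0139 0.02   0.053 ] [0.0091 0.0126 0.0135]
```

View pics/w7.png

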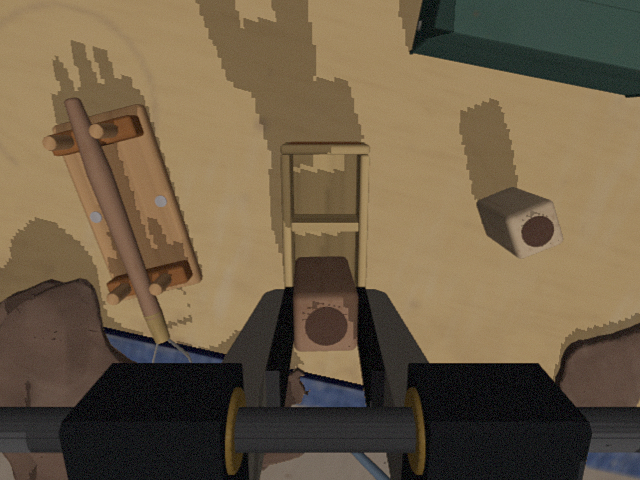

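The reddish stamp (325,310) is held upright and centred. The box below runs (283,145)–(369,…), with the divider at row 225 and the stamp over the far cell. The pale stamp is untouched at (525,222).

>>> arm_command(series=[[[0,-0.08,0,0.5,0],[0,0,0,0.6,0],[0,0,0,0.5,0],[0,0,0,0.35,0],[0,0,0,0.2,0],[0,0,0,0.1,0],[0,0,0,0,0],[0,0,0,0,0]]])

```text
time: 22.07
tcp_pos: [0.625, -0.0733, 0.0647]
tcp_rot: [0.004, 1.0, -0.0, 0.0]
ft_force: [1.0, -0.4, 0.4]
grip_width: 0.026
finger_force: 14.8
```

```bash
python3 - <<'E'
from h import *
go([.622,-.0735,.0590],89.5);print(state()[0]['ft_force'])
E
```

```text
t22.07 p [ 0.625  -0.0733  0.0647] yaw 89.51 q7 1.75 w 0.0260 | twist 0.001 shift [ 0.12  -0.007  0.229] n=0.2
[ 0.964  -0.3864  0.4243]
```

>>> arm_command(series=[[[0,0.1,0,0.1,0],[0,0,0,0.1,0],[0,0,0,0.03,0],[0,0,0,0,0],[0,0,0,0,0]]])

```text
time: 22.48
tcp_pos: [0.6224, -0.0739, 0.0593]
tcp_rot: [0.004, 1.0, -0.0, 0.0]
ft_force: [-1.3, -2.2, 4.6]
grip_width: 0.026
finger_force: 14.9
```

```bash
python3 - <<'E'
from h import *
go([.622,-.0735,.0590],89.5);print(state()[0]['ft_force'])
E
```

```text
t22.48 p [ 0.6224 -0.0739  0.0593] yaw 89.49 q7 1.75 w 0.0260 | twist -0.002 shift [0.015 0.016 0.013] n=0.0
[-1.3193 -2.1502  4.6347]
```

Seated, with 4.6 N contact. Release and retreat.

>>> arm_command(series=[[[0.35,0,0,0,0],[0.5,0,0,0,0],[0.5,0,0,0,0],[0.5,0,0,0,0],[0.6,0,0,-0.6,0],[0.6,0,0,-1,0],[0.6,0,0,-1,0],[0.6,0,0,0,0]]])

```text
time: 23.15
tcp_pos: [0.6251, -0.0735, 0.1282]
tcp_rot: [0.004, 1.0, -0.0, 0.004]
ft_force: [0.4, -0.8, 0.3]
grip_width: 0.0554
finger_force: 0.0
```

```bash
python3 - <<'E'
from h import *
go([.5986,.0373,.11],112.2)
E
```

```text
t23.15 p [ 0.6251 -0.0735  0.1282] yaw 89.52 q7 1.74 w 0.0554 | twist -3.299 shift [-0.687  4.505  0.734] n=4.5
```

>>> arm_command(series=[[[0.6,0,0,0,-0.83],[0.6,0,0,0,-0.83],[0.6,0,0,0,-0.82],[0.6,0,0,0,-0.82],[0.6,-0.14,0.9,0,0],[0.6,-0.14,0.9,0,0],[0.6,-0.14,0.9,0.2,0],[0.6,-0.14,0.9,0.3,0],[0.6,-0.13,0.9,0.2,0],[0.6,0,0,0,0],[0.6,0,0,0,0]]])

```text
time: 24.07
tcp_pos: [0.595, 0.0389, 0.1054]
tcp_rot: [-0.194, 0.981, 0.0, -0.001]
ft_force: [0.2, -1.3, 0.7]
grip_width: 0.0552
finger_force: 0.0
```

```bash
python3 - <<'E'
from h import *
go([.5986,.0373,.053],112.2)
E
```

```text
t24.07 p [0.595  0.0389 0.1054] yaw 112.38 q7 1.89 w 0.0552 | twist 0.027 shift [-0.111 -0.117  2.097] n=2.1
```

>>> arm_command(series=[[[0.6,-0.09,-0.1,0.6,0],[0.6,0,0,0.7,0],[0.6,0,0,0.5,0],[0.6,0,0,0.3,0],[0.6,0,0,0,0],[0.6,0,0,0,0]]])

```text
time: 24.57
tcp_pos: [0.5986, 0.0353, 0.0534]
tcp_rot: [-0.192, 0.981, -0.0, -0.0]
ft_force: [0.3, -0.6, 1.0]
grip_width: 0.0555
finger_force: 0.0
```

>>> arm_command(series=[[[0,0,0,0,0],[0,0,0,0,0],[0,0,0,0,0],[0,0,0,0,0],[0,0,0,0,0],[0,0,0,0,0]]], grip_force=15)

```text
time: 25.07
tcp_pos: [0.5989, 0.0361, 0.054]
tcp_rot: [-0.193, 0.981, -0.0, 0.0]
ft_force: [-0.1, -0.1, 1.9]
grip_width: 0.0258
finger_force: 15.0
```

>>> arm_command(series=[[[0,0,0,-0.5,0],[0,0,0,-1,0],[0,0,0,-1,0],[0,0,0,-1,0],[0,0,0,-0.9,0],[0,0,0,0,0.8],[0,0,0,0,0.8],[0,0,0,0,0.8],[0,0,0,0,0.8],[0,0,0,0,0]]])

```text
time: 25.9
tcp_pos: [0.5986, 0.0361, 0.1645]
tcp_rot: [-0.001, 1.0, -0.0, 0.0]
ft_force: [0.6, 0.3, -0.1]
grip_width: 0.0262
finger_force: 14.9
```

```bash
python3 - <<'E'
from h import *
go([.5785,-.0732,.12],89.5)
E
```

```text
t25.90 p [0.5986 0.0361 0.1645] yaw 90.07 q7 1.54 w 0.0262 | twist 0.083 shift [ 0.767 -4.377  1.78 ] n=4.4
```

>>> arm_command(series=[[[0,0.15,-0.87,0,0.08],[0,0.15,-0.87,0,0],[0,0.15,-0.87,0,0],[0,0.15,-0.87,0.2,0],[0,0.15,-0.87,0.4,0],[0,0,0,0.6,0],[0,0,0,0.55,0],[0,0,0,0,0],[0,0,0,0,0]]])

```text
time: 26.65
tcp_pos: [0.579, -0.0726, 0.1198]
tcp_rot: [0.002, 1.0, 0.0, -0.001]
ft_force: [-0.2, -0.3, 0.9]
grip_width: 0.0258
finger_force: 14.9
```

```bash
python3 - <<'E'
from h import *
go([.5785,-.0732,.0590],89.5)
s,p,M,y=state();c=robot.get_calibration("wrist");im,d=robot.camera("wrist");P=cloud(c,d);P[d==0]=9
T=(P-p)@M
m=(T[...,0]>.008)&(T[...,0]<.03)&(abs(T[...,1])<.014)&(T[...,2]>-.01)&(T[...,2]<.058);t=T[m];print(t.min(0),t.max(0),np.percentile(t[:,0],[5,50,95]))
go([.5785,-.0732,.0590],89.5)
E
```

```text
t26.65 p [ 0.579  -0.0726  0.1198] yaw 89.76 q7 1.74 w 0.0258 | twist 0.038 shift [ 0.018 -0.026  2.432] n=2.4
[ 0.008  -0.014  -0.0099] [0.0133 0.014  0.052 ] [0.0088 0.0124 0.0129]
t26.70 p [ 0.5797 -0.0725  0.1204] yaw 89.76 q7 1.74 w 0.0260 | twist 0.037 shift [ 0.048 -0.03   2.458] n=2.5
```

>>> arm_command(series=[[[0,0.03,-0.03,0.5,0],[0,0,0,0.6,0],[0,0,0,0.5,0],[0,0,0,0.35,0],[0,0,0,0.2,0],[0,0,0,0.1,0],[0,0,0,0,0],[0,0,0,0,0]]])

```text
time: 27.37
tcp_pos: [0.579, -0.0735, 0.0639]
tcp_rot: [0.003, 1.0, -0.0, 0.0]
ft_force: [0.4, 0.6, 0.5]
grip_width: 0.0259
finger_force: 14.9
```

```bash
python3 - <<'E'
from h import *
go([.5785,-.0732,.0590],89.5);print(state()[0]['ft_force'])
E
```

```text
t27.37 p [ 0.579  -0.0735  0.0639] yaw 89.66 q7 1.76 w 0.0259 | twist 0.023 shift [0.02  0.012 0.194] n=0.2
[0.4443 0.5988 0.5087]
```

>>> arm_command(series=[[[0,0,0,0.1,0],[0,0,0,0.08,0],[0,0,0,0.03,0],[0,0,0,0,0],[0,0,0,0,0]]])

```text
time: 27.78
tcp_pos: [0.5791, -0.0733, 0.0589]
tcp_rot: [0.003, 1.0, 0.0, 0.0]
ft_force: [-0.4, 0.3, 5.6]
grip_width: 0.0261
finger_force: 15.0
```

```bash
python3 - <<'E'
from h import *
go([.5785,-.0732,.0590],89.5);print(state()[0]['ft_force'])
E
```

```text
t27.78 p [ 0.5791 -0.0733  0.0589] yaw 89.66 q7 1.76 w 0.0261 | twist 0.023 shift [ 0.023  0.003 -0.004] n=0.0
[-0.4448  0.3485  5.643 ]
```

>>> arm_command(series=[[[0.35,0,0,0,0],[0.5,0,0,0,0],[0.5,0,0,0,0],[0.5,0,0,0,0],[0.5,0,0,-0.6,0],[0.5,0,0,-1,0],[0.5,0,0,-1,0],[0.5,-0.6,0,-1,0],[0.5,-0.6,0,-1,0],[0.5,-0.6,0,-1,0],[0.5,0,0,0,0],[0.5,0,0,0,0]]])

```text
time: 28.78
tcp_pos: [0.6247, -0.0738, 0.1995]
tcp_rot: [0.003, 1.0, -0.0, 0.001]
ft_force: [-0.5, 0.6, -0.5]
grip_width: 0.0458
finger_force: 0.0
```

```bash
python3 - <<'E'
from h import *
print(state()[:2])
im,d=robot.camera("wrist");im2,_=robot.camera("scene");o=np.hstack([cv2.resize(im,(400,300)),cv2.resize(im2[150:420,180:540],(400,300))]);cv2.imwrite("pics/end.png",o)
E
```

```text
({'time': 28.7833, 'q': array([-0.0884,  0.4656,  0.2046,  1.7021, -0.11  ,  0.9822,  1.7208]), 'joint_velocities': array([ 0.0029,  0.0236, -0.0044,  0.0651, -0.0002, -0.0035, -0.    ]), 'effort': array([ -0.1089, -51.5096,   2.7724, -24.8435,   0.0225,   0.0222,
        -0.0078]), 'tcp_pos': array([ 0.6247, -0.0738,  0.1995]), 'tcp_rot': array([ 0.0029,  1.    , -0.0001,  0.0014]), 'ft_force': array([-0.5315,  0.5782, -0.5114]), 'wrist_torque': array([-0.0345, -0.0138, -0.0175]), 'finger_force': 0.0, 'grip_width': 0.04578505031626746}, array([ 0.6247, -0.0738,  0.1995]))
```

View pics/end.png

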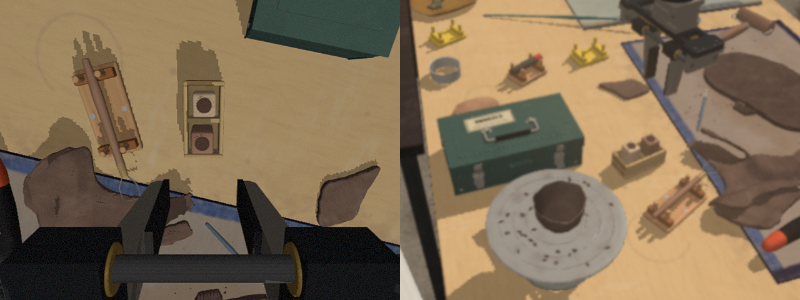

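Left half: both stamps stand upright, one per cell ((203,103) pale, (202,143) reddish), and the loop tool is in the narrow rest (105,110). Right half: the stub is in the terracotta rest (528,68), the rib and cutter have not moved, and the gripper is clear.

```bash
python3 -c "
from plant import robot
print(robot.close_job())"
```

```text
the job is handed in; nothing more can be done
None
```

The job is handed in, at about 29 s of the 115 s: the loop tool lies in the narrow rest, the stub tool in the terracotta wide rest, each stamp stands upright in its own cell, and the rib, cutter and look-alikes were left alone.

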